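# Rack the washed inking rollers in printing order

## Task

The four washed inking rollers lie on the steel drip rack in the order in which the print will need them. Move them one by one to the empty wooden rack on the other side of the bench and lay them there in the same order from left to right, each in its own pair of V notches with both spindle ends right down in the notches and the roller centred so that its rubber is clear of the boards. Do not drop a roller or let two rollers knock together.

Things in the scene. Friction and masses are not known exactly. Their poses are not given: they have to be found in the camera images.
- roller_thick: inking roller without its handle, the thickest one: black rubber barrel 46 mm in diameter and 64 mm long on a bare steel spindle 10 mm in diameter and 160 mm long overall, about 240 g. Origin: middle of the roller, on its axis. x: along the spindle (either way round). It may turn freely about x. Grip the rubber from above, across x.
- roller_broad: inking roller without its handle, the broad one: black rubber barrel 40 mm in diameter and 90 mm long on a bare steel spindle 10 mm in diameter and 160 mm long overall, about 230 g. Origin: middle of the roller, on its axis. x: along the spindle (either way round). It may turn freely about x. Grip the rubber from above, across x.
- roller_short: inking roller without its handle, the shortest one: black rubber barrel 34 mm in diameter and 50 mm long on a bare steel spindle 10 mm in diameter and 160 mm long overall, about 150 g. Origin: middle of the roller, on its axis. x: along the spindle (either way round). It may turn freely about x. Grip the rubber from above, across x.
- roller_slim: inking roller without its handle, the slimmest one: black rubber barrel 28 mm in diameter and 86 mm long on a bare steel spindle 10 mm in diameter and 160 mm long overall, about 160 g. Origin: middle of the roller, on its axis. x: along the spindle (either way round). It may turn freely about x. Grip the rubber from above, across x.
- saddle_thick: fixed white plastic saddle on the drip rack, one of four alike, in which roller_thick lies at the start: two blocks 48 mm wide, 12 mm thick, 63 mm either side of the middle along x, each with a V notch. Origin: middle of its underside, 10 mm above the bench. The axis of a roller lying in it is 70 mm, the block tops 83 mm above the bench. x: along the roller, y: along the row, to the left.
- saddle_broad: fixed white plastic saddle on the drip rack, one of four alike, in which roller_broad lies at the start: two blocks 48 mm wide, 12 mm thick, 63 mm either side of the middle along x, each with a V notch. Origin: middle of its underside, 10 mm above the bench. The axis of a roller lying in it is 70 mm, the block tops 83 mm above the bench. x: along the roller, y: along the row, to the left.
- saddle_short: fixed white plastic saddle on the drip rack, one of four alike, in which roller_short lies at the start: two blocks 48 mm wide, 12 mm thick, 63 mm either side of the middle along x, each with a V notch. Origin: middle of its underside, 10 mm above the bench. The axis of a roller lying in it is 70 mm, the block tops 83 mm above the bench. x: along the roller, y: along the row, to the left.
- saddle_slim: fixed white plastic saddle on the drip rack, one of four alike, in which roller_slim lies at the start: two blocks 48 mm wide, 12 mm thick, 63 mm either side of the middle along x, each with a V notch. Origin: middle of its underside, 10 mm above the bench. The axis of a roller lying in it is 70 mm, the block tops 83 mm above the bench. x: along the roller, y: along the row, to the left.
- drip_rack: fixed steel drip tray 200 x 330 mm, rim 16 mm high, with the four saddles on two rails at y = +120, +40, -40, -120 mm, in an order that varies. Origin: centre of its underside on the bench. x: along the rollers, away from the robot; y: along the row, to the left. Stands to the robot's left or right, turned up to 0.3 rad.
- storage_rack: fixed wooden rack, empty: base 12 mm thick, two notched boards 12 mm thick at x = +63 and -63 mm, tops 83 mm above the bench. Four pairs of V notches (40 mm wide, 20 deep) at y = +120, +40, -40, -120 mm; a roller in them has its axis 70 mm above the bench, along x. Origin: centre of underside. x: away from the robot; y: along the row, to the left. On the other side from the drip rack.
Not all that is in view belongs to the job. What is shaped like the roller_slim but purple or turquoise is not meant.

How it is judged:
At the end, for the whole second after the job is handed in: Each roller rests in the wooden rack's notch pair at the same place in the row as the saddle it came from: within 8 mm along the row, 12 mm along its spindle, axis 70 mm (6 mm either way) above the bench, within 0.1 rad of the rack's x, at rest (((y of saddle_thick in the frame of drip_rack between 0.1 and 0.14 m and y of roller_thick in the frame of storage_rack between 0.112 and 0.128 m) or (y of saddle_thick in the frame of drip_rack between 0.02 and 0.06 m and y of roller_thick in the frame of storage_rack between 0.032 and 0.048 m) or (y of saddle_thick in the frame of drip_rack between -0.06 and -0.02 m and y of roller_thick in the frame of storage_rack between -0.048 and -0.032 m) or (y of saddle_thick in the frame of drip_rack between -0.14 and -0.1 m and y of roller_thick in the frame of storage_rack between -0.128 and -0.112 m)) and x of roller_thick in the frame of storage_rack between -0.012 and 0.012 m and z of roller_thick in the frame of storage_rack between 0.064 and 0.076 m and angle between the x axis of each of roller_thick, roller_broad, roller_short, roller_slim and the x axis of storage_rack, either way round below 0.1 rad and linear speed of each of roller_thick, roller_broad, roller_short, roller_slim below 0.02 m/s and angular speed of each of roller_thick, roller_broad, roller_short, roller_slim below 0.5 rad/s and ((y of saddle_broad in the frame of drip_rack between 0.1 and 0.14 m and y of roller_broad in the frame of storage_rack between 0.112 and 0.128 m) or (y of saddle_broad in the frame of drip_rack between 0.02 and 0.06 m and y of roller_broad in the frame of storage_rack between 0.032 and 0.048 m) or (y of saddle_broad in the frame of drip_rack between -0.06 and -0.02 m and y of roller_broad in the frame of storage_rack between -0.048 and -0.032 m) or (y of saddle_broad in the frame of drip_rack between -0.14 and -0.1 m and y of roller_broad in the frame of storage_rack between -0.128 and -0.112 m)) and x of roller_broad in the frame of storage_rack between -0.012 and 0.012 m and z of roller_broad in the frame of storage_rack between 0.064 and 0.076 m and ((y of saddle_short in the frame of drip_rack between 0.1 and 0.14 m and y of roller_short in the frame of storage_rack between 0.112 and 0.128 m) or (y of saddle_short in the frame of drip_rack between 0.02 and 0.06 m and y of roller_short in the frame of storage_rack between 0.032 and 0.048 m) or (y of saddle_short in the frame of drip_rack between -0.06 and -0.02 m and y of roller_short in the frame of storage_rack between -0.048 and -0.032 m) or (y of saddle_short in the frame of drip_rack between -0.14 and -0.1 m and y of roller_short in the frame of storage_rack between -0.128 and -0.112 m)) and x of roller_short in the frame of storage_rack between -0.012 and 0.012 m and z of roller_short in the frame of storage_rack between 0.064 and 0.076 m and ((y of saddle_slim in the frame of drip_rack between 0.1 and 0.14 m and y of roller_slim in the frame of storage_rack between 0.112 and 0.128 m) or (y of saddle_slim in the frame of drip_rack between 0.02 and 0.06 m and y of roller_slim in the frame of storage_rack between 0.032 and 0.048 m) or (y of saddle_slim in the frame of drip_rack between -0.06 and -0.02 m and y of roller_slim in the frame of storage_rack between -0.048 and -0.032 m) or (y of saddle_slim in the frame of drip_rack between -0.14 and -0.1 m and y of roller_slim in the frame of storage_rack between -0.128 and -0.112 m)) and x of roller_slim in the frame of storage_rack between -0.012 and 0.012 m and z of roller_slim in the frame of storage_rack between 0.064 and 0.076 m); the robot touches nothing.
It fails at once if a roller falls towards the bench or into a tray (its middle comes lower than 50 mm above the bench) (height (world z) of any of roller_thick, roller_broad, roller_short, roller_slim below 0.05 m).
It fails at once if two rollers knock together (more than 2 N between them) (contact force between roller_thick and roller_broad above 2 N or contact force between any of roller_thick, roller_broad and roller_short above 2 N or contact force between any of roller_thick, roller_broad, roller_short and roller_slim above 2 N).
It also fails if it takes over 109 s, if anything falls off the work surface, if the arm or the gripper's body presses on something with over 40 N, if the wrist force passes 120 N, or if a joint passes its speed limit or range.

## Robot

A 6-joint arm with a two-finger parallel gripper is mounted at the origin on the work surface. World frame = base frame: x ahead of the robot, y to its left, z up, the work surface at z = 0. Lengths are in m, angles in rad, forces in N, time in s.
With the tool pointing down it reaches from about 0.35 to 0.775 m from the base axis. Payload 5.5 kg.
Tool frame: the origin (TCP) lies on the centre line of the jaws, within the pads' length; the fingertips stand 8 mm ahead of it and the grasp point (between the pads) lies 11 mm behind it; z points along the fingers, y is the direction in which the jaws open and shut (so a half turn about z gives the same grasp; the last joint's range is limited). The gripper opens to 85 mm and grips with 20 to 120 N. Pads are 22 mm wide; open, the fingers measure 114 mm over their backs; the gripper's body (76 mm by 85 mm) begins 54 mm behind the grasp point. The pads swing forward as they close: fully open they stand 13 mm farther back than shut.
Start: joints at [1.19, 0.313, 0.046, 1.304, 0, 1.431], TCP at [0.137, 0.558, 0.239] pointing down, gripper open.
Joint ranges: [-2.76, 2.76], [-0.86, 1.69], [-1.03, 1.26], [-2.2, 2.34], [-1.47, 1.5], [-3.14, 3.14]. Speed limits (rad/s): [2.57, 2.57, 3.14, 3.14, 3.14, 3.14].

## Interface

Orientations are given as a unit quaternion [w, x, y, z].
In Python, from workcell import env gives the robot as it stands. The module is installed in compiled form; this text tells all that it offers.
- The arm moves only by the tool play_rows, never from a script. Its argument "steps" is a list of rows, each an object with "claw": the closure in counts, from 0 (fully open) to 255 (shut); "dp": the shift along the tool's x, y, z in m, a list of three; "angular": the turn, a rotation vector about the tool's x, y, z in degrees, a list of three. In form: [{"claw": claw, "dp": [dx, dy, dz], "angular": [wx, wy, wz]}, ...]. A call has exactly 8 rows; each row shifts and turns the commanded pose from where the row before left it, along the tool's axes as they then stand; what a row does not reach is not made up. A row lasts 1/12 s, in which the tool goes at most 41.7 mm and 7.16 degrees, less where a joint would pass 70% of its speed; a pose out of reach is approached as far as the arm can. A call is refused whole if a number of a shift passes 0.0417 or a number of a turn 7.16, either way. A call with a gripper value outside its range is refused whole. The fingers move at their own pace and stop on an object; "force" is the grip in N (left out, the last holds). Time passes only in rows, so rows that do not move let the fingers close, or fill a call up. It gives the time, the measured TCP pose, the force and the opening at its end, in the units of the state.
- env.get_state(): the state, without advancing time (a new reading comes with each control period).
- env.read_camera(name): name is "scene" or "top"; returns (picture, depth): 480x640x3 uint8, red, green, blue; 480x640 float32, m along the optical axis (not along the pixel's ray), 0 where there is no reading.
- env.calibration(name): a dict with "fx", "fy", "cx", "cy" (pixels), "world_from_camera" (4x4, takes a point from camera to world coordinates). Camera axes: x right, y down, z forward; pixel columns grow to the right and rows downward; lengths in m; the calibration is good to about 2 mm. A picture is of the moment at which its call begins. calibration takes no time and is no camera call.
- env.hand_in(): hands the job in, once; it reports no verdict.
The state is a dict: "clock": time; "joint_pos": joint angles; "qvel": joint speeds; "tau": joint torques, N m; "tcp_pos": TCP position; "orientation": TCP orientation; "wrist_force": force on the tool from outside, world axes, zero at the start; "ft_torque": the same for the moment, N m; "finger_gap": finger opening in m.
Only numpy, scipy, OpenCV 4.12 (cv2) and the standard library are available. Lean on these libraries where they do the work, as an engineer would, in place of code of your own. Each camera call takes 0.05 s, during which the arm holds its last target. There are 200 camera calls.

## Working session

There is one attempt and no reset: what is moved stays moved. The work goes in short steps, Python scripts to look and compute and a tool call to move; the robot and the scene stay as the last step left them, time stands still between calls to the robot, and variables do not carry over. Pictures are saved under pics/ and viewed, about 12 in all and at most 16, crops included, and the job is handed in when it is done.

Besides the shell and the picture viewer there is one more tool, called after "Emit:" as name([rows], argument=value, ...), one row to a line, values as JSON. play_rows: Moves the arm, as the interface text tells. Its arguments: {"type":"object","properties":{"steps":{"type":"array","items":{"type":"object","properties":{"claw":{"type":"number"},"dp":{"type":"array","items":{"type":"number"}},"angular":{"type":"array","items":{"type":"number"}}}}},"force":{"type":"number"}},"required":["steps"]}

```bash
mkdir -p pics; python3 - <<'E'
from workcell import env
import cv2,numpy as np
print(env.get_state())
for n in("top","scene"):
    p,d=env.read_camera(n);cv2.imwrite(f"pics/{n}0.png",p[:,:,::-1]);np.savez(f"{n}0.npz",p=p,d=d)
    print(n,env.calibration(n))
E
```

```text
{'clock': 0.0, 'joint_pos': array([1.19039196e+00, 3.14009966e-01, 4.49840974e-02, 1.30360793e+00,
       7.26044937e-06, 1.43115471e+00]), 'qvel': array([-0.00018693,  0.00026473, -0.00011424, -0.0007155 ,  0.00054291,
       -0.00171017]), 'tau': array([ 9.27108067e-05, -4.80627000e+01,  2.98533708e+01,  1.90945499e-02,
       -1.42714712e-04, -6.25769857e-06]), 'tcp_pos': array([0.13694909, 0.55794128, 0.23840552]), 'orientation': array([-2.39717378e-04,  1.20090786e-01,  9.92762489e-01, -8.86917045e-04]), 'wrist_force': array([ 0.78612917, -0.34570992, -0.05886106]), 'ft_torque': array([-0.05457765, -0.05853708, -0.00823871]), 'finger_gap': 0.08537810790190602}
top {'fx': 624.1070110528187, 'fy': 624.1070110528187, 'cx': 307.2775612109987, 'cy': 231.75069999472922, 'world_from_camera': array([[-0.00692196, -0.99176567,  0.12787865,  0.23501111],
       [-0.99986375,  0.00494792, -0.01574803,  0.00892528],
       [ 0.01498562, -0.12797024, -0.99166479,  1.36507606],
       [ 0.        ,  0.        ,  0.        ,  1.        ]])}
scene {'fx': 539.8888309619505, 'fy': 539.8888309619505, 'cx': 321.8025050085601, 'cy': 234.14534889085232, 'world_from_camera': array([[-0.8941656 ,  0.27326451, -0.35467503,  0.79864042],
       [ 0.44773464,  0.54351727, -0.71001597,  0.76497449],
       [-0.00125016, -0.79367215, -0.60834443,  0.74251217],
       [ 0.        ,  0.        ,  0.        ,  1.        ]])}
```

View pics/top0.png

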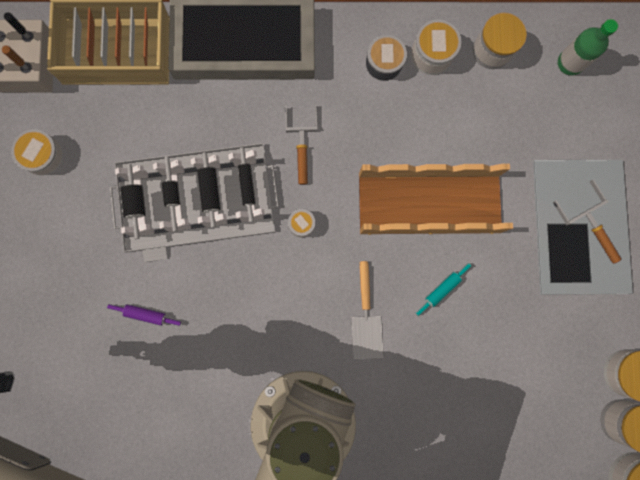

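View pics/scene0.png

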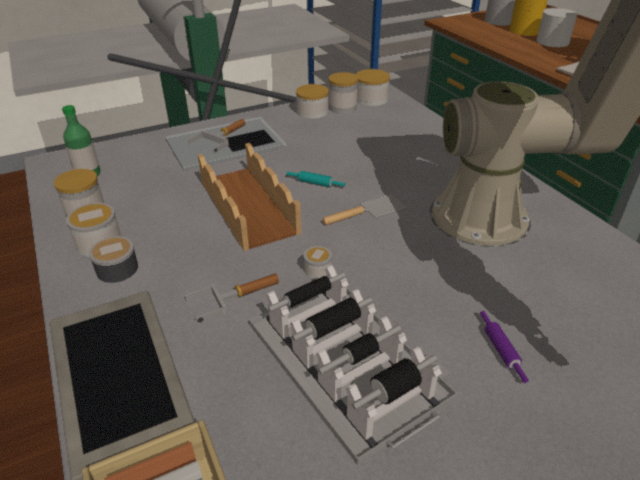

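Top view, left to right (+y first): thick (133,200), short (171,194), broad (208,188), slim (247,184). The wooden rack is at (430,200).

```bash
cat > h.py <<'E'
from workcell import env
import cv2,numpy as np
def cloud(d,n):
    c=env.calibration(n);v,u=np.mgrid[:480,:640]
    P=np.stack([(u-c['cx'])/c['fx']*d,(v-c['cy'])/c['fy']*d,d],-1)
    W=c['world_from_camera'];return P@W[:3,:3].T+W[:3,3]
def ray(u,v,z,n):
    c=env.calibration(n);W=c['world_from_camera']
    r=W[:3,:3]@np.array([(u-c['cx'])/c['fx'],(v-c['cy'])/c['fy'],1]);return W[:3,3]+r*(z-W[2,3])/r[2]
def rollers(p,x0,x1,y0=150,y1=250,amin=150):
    m=np.zeros((480,640),np.uint8);m[y0:y1,x0:x1]=(p[y0:y1,x0:x1].max(-1)<50)*255
    m=cv2.morphologyEx(m,cv2.MORPH_OPEN,np.ones((5,5),np.uint8))
    out=[]
    for c in cv2.findContours(m,0,2)[0]:
        if cv2.contourArea(c)<amin:continue
        r=cv2.minAreaRect(c);b=cv2.boxPoints(r);e=sorted([(b[i]+b[(i+1)%4])/2 for i in range(4)],key=lambda q:q[1])
        a=ray(*e[0],.07,'top');f=ray(*e[3],.07,'top');g=ray(*r[0],.07,'top')
        e=sorted(e,key=lambda q:q[0]);w=np.linalg.norm(ray(*e[0],.07,'top')-ray(*e[3],.07,'top'))
        out.append((r[0],g.round(4),np.linalg.norm(a-f).round(4),w.round(4),np.arctan2(*(a-f)[[1,0]]).round(4)))
    return sorted(out,key=lambda o:o[0][0])
E
python3 - <<'E'
from h import *
q=np.load('top0.npz');p,d=q['p'],q['d'];P=cloud(d,'top')
for o in rollers(p,110,275):print(o)
for nm,(x0,x1,y0,y1) in dict(drip=(100,282,140,262),stor=(350,520,155,245)).items():
    X=P[y0:y1,x0:x1].reshape(-1,3);ok=(d[y0:y1,x0:x1].ravel()>0)
    C=p[y0:y1,x0:x1].reshape(-1,3).astype(int)
    k=ok&(X[:,2]>.074)&(X[:,2]<.09)
    if nm=='drip':k&=C.min(1)>130
    T=X[k];r=cv2.minAreaRect(T[:,:2].astype(np.float32));print(nm,len(T),r,T[:,2].mean(),cv2.boxPoints(r).round(4).tolist())
    # two board lines
    c=T[:,:2].mean(0);far=T[T[:,0]>c[0]];near=T[T[:,0]<=c[0]]
    for s in(far,near):
        f=np.polyfit(s[:,1],s[:,0],1);print(' line',f,s[:,1].min(),s[:,1].max(),np.std(s[:,0]-np.polyval(f,s[:,1])))
        h,e=np.histogram(s[:,1],bins=np.arange(s[:,1].min(),s[:,1].max()+.005,.005));print(e[0].round(4),h)
a=p[150:250,345:525];b=p[140:262,100:285]
cv2.imwrite('pics/c1.png',np.vstack([cv2.resize(x[:,:,::-1],None,fx=4,fy=4)[:480,:720] if i else cv2.resize(x[:,:,::-1],(720,400)) for i,x in enumerate((a,))]))
E
```

```text
((133.0, 199.5), array([0.4721, 0.3535, 0.07  ]), np.float64(0.0575), np.float64(0.046), np.float64(0.0287))
((170.5, 192.0), array([0.4877, 0.2754, 0.07  ]), np.float64(0.0428), np.float64(0.0314), np.float64(0.021))
((208.39907836914062, 187.99212646484375), array([0.496, 0.196, 0.07 ]), np.float64(0.0865), np.float64(0.0367), np.float64(0.1302))
((246.2692413330078, 183.6538543701172), array([0.505 , 0.1164, 0.07  ]), np.float64(0.0819), np.float64(0.0243), np.float64(0.1274))
drip 657 ((0.48825907707214355, 0.23572668433189392), (0.16097714006900787, 0.2991220951080322), 8.636675834655762) 0.07897116044952619 [[0.3862000107765198, 0.3714999854564667], [0.4311000108718872, 0.07580000162124634], [0.5903000235557556, 0.09989999979734421], [0.5454000234603882, 0.39570000767707825]]
 line [-0.14436278  0.5848561 ] 0.09771673807766973 0.39022443998912076 0.008154285261750261
0.0977 [10 13 15  2  0 19  1  1  1 12 12  1  0  0  0  1 10 14 11  3  0 17  0  0
  2 14  6  0  0  0  0  1 12 17 11  1  8 12  0  0  4 11  6  0  0  0  0  0
 15 14  6  0  8  6  0  1  4  9  6]
 line [-0.12312792  0.4551
[... 462 characters left out ...]
0.44020000100135803], [0.5454999804496765, -0.4399000108242035], [0.5450000166893005, -0.1274999976158142]]
 line [-0.00160696  0.53718729] -0.4396018662671303 -0.12756339435514055 0.0038193702830597166
-0.4396 [18  9 16 14 13  1  0  0  0  7 12 16 12 15 12 17 12 13 13 18 13  2  0  0
  1  4 10 15 12 16 14 16 15 16 13 19 12  1  0  0  1  8 12 15 15 18 14 15
 18 14 18 13  9  1  0  0  1  6 11 20 15 15  9]
 line [-0.00223385  0.41121823] -0.44016735815160407 -0.12786610041027174 0.0036982839216607413
-0.4402 [14 13 15 19 10  2  0  0  0  3 10 14 14 13 14 15 15 16 11 16 11  2  2  0
  1  9  9 13 16 13 16 12 17 13 17 13 10  5  0  0  0  6 12 14 18 15 14 18
 16 17 18 14 11  1  0  0  1  8 12 12 18 12  8]
```

View pics/c1.png

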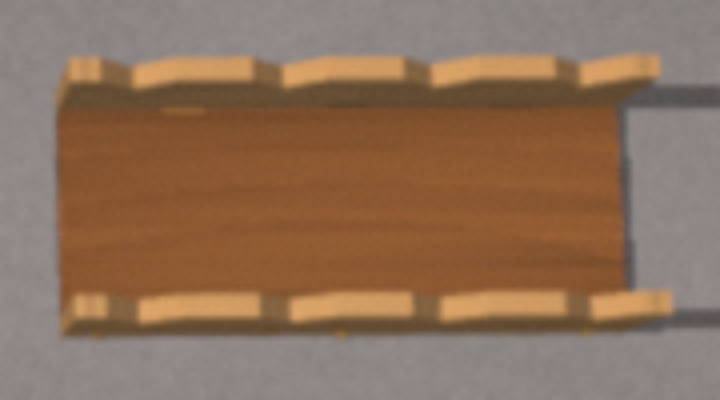

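The notch centres are at y ≈ -0.164, -0.244, -0.324 and -0.404, x ≈ 0.475, with rack yaw ≈ 0. The drip yaw is ≈ 0.135. I'll start with the thick roller.

```bash
cat > go.py <<'E'
import sys,numpy as np
from workcell import env
from scipy.spatial.transform import Rotation as R
def go(t,yaw):
    "remaining shift in tool axes after turning to yaw; turn about tool z"
    s=env.get_state();q=s['orientation'];M=R.from_quat([q[1],q[2],q[3],q[0]]).as_matrix()
    psi=np.arctan2(M[1,1],M[0,1]);want=np.pi/2+yaw;w=np.array(t)-s['tcp_pos']
    print('t',round(s['clock'],2),'tcp',s['tcp_pos'].round(4),'tilt',M[:2,2].round(3),'gap',round(s['finger_gap'],4),'F',s['wrist_force'].round(1))
    print('turn',round(np.degrees(-(want-psi)),2),'dp',np.array([-np.sin(want)*w[0]+np.cos(want)*w[1],np.cos(want)*w[0]+np.sin(want)*w[1],-w[2]]).round(4))
if __name__=='__main__':
    a=[float(x) for x in sys.argv[1:]];go(a[:3],a[3])
E
python3 go.py .471 .3537 .16 .135
```

```text
t 0.1 tcp [0.137  0.558  0.2385] tilt [-0.001 -0.002] gap 0.0854 F [-0.3  1.1 -0. ]
turn -21.53 dp [-0.3035 -0.2474  0.0785]
```

Emit:
play_rows([
  {"claw":69,"dp":[0,0,0],"angular":[0,0,-5.4]},
  {"claw":69,"dp":[0,0,0],"angular":[0,0,-5.4]},
  {"claw":69,"dp":[0,0,0],"angular":[0,0,-5.4]},
  {"claw":69,"dp":[0,0,0],"angular":[0,0,-5.4]},
  {"claw":69,"dp":[-0.025,-0.02,0.006],"angular":[0,0,0]},
  {"claw":69,"dp":[-0.025,-0.02,0.006],"angular":[0,0,0]},
  {"claw":69,"dp":[-0.025,-0.02,0.006],"angular":[0,0,0]},
  {"claw":69,"dp":[-0.025,-0.02,0.006],"angular":[0,0,0]},
], force=40)

```text
clock: 0.77
tcp_pos: [0.2476, 0.4918, 0.2146]
orientation: [-0.0, -0.069, 0.998, -0.0]
wrist_force: [0.0, 0.8, 0.5]
finger_gap: 0.0623
```

Emit:
play_rows([
  {"claw":69,"dp":[-0.025,-0.02,0.006],"angular":[0,0,0]},
  {"claw":69,"dp":[-0.025,-0.02,0.006],"angular":[0,0,0]},
  {"claw":69,"dp":[-0.025,-0.02,0.006],"angular":[0,0,0]},
  {"claw":69,"dp":[-0.025,-0.02,0.006],"angular":[0,0,0]},
  {"claw":69,"dp":[-0.025,-0.02,0.006],"angular":[0,0,0]},
  {"claw":69,"dp":[-0.025,-0.02,0.006],"angular":[0,0,0]},
  {"claw":69,"dp":[-0.025,-0.02,0.006],"angular":[0,0,0]},
  {"claw":69,"dp":[-0.025,-0.02,0.006],"angular":[0,0,0]},
])

```text
clock: 1.43
tcp_pos: [0.4679, 0.3602, 0.1666]
orientation: [-0.0, -0.068, 0.998, -0.0]
wrist_force: [1.1, 1.0, 0.2]
finger_gap: 0.0625
```

```bash
python3 go.py .471 .3537 .059 .135
```

```text
t 1.43 tcp [0.4679 0.3602 0.1666] tilt [-0.001 -0.   ] gap 0.0625 F [1.1 1.  0.2]
turn 0.06 dp [-0.0022 -0.0069  0.1076]
```

Emit:
play_rows([
  {"claw":69,"dp":[-0.002,-0.007,0.01],"angular":[0,0,0]},
  {"claw":69,"dp":[0,0,0.018],"angular":[0,0,0]},
  {"claw":69,"dp":[0,0,0.018],"angular":[0,0,0]},
  {"claw":69,"dp":[0,0,0.018],"angular":[0,0,0]},
  {"claw":69,"dp":[0,0,0.018],"angular":[0,0,0]},
  {"claw":69,"dp":[0,0,0.013],"angular":[0,0,0]},
  {"claw":69,"dp":[0,0,0.008],"angular":[0,0,0]},
  {"claw":69,"dp":[0,0,0.0045],"angular":[0,0,0]},
])

```text
clock: 2.1
tcp_pos: [0.4686, 0.3543, 0.0581]
orientation: [-0.001, -0.068, 0.998, -0.001]
wrist_force: [-0.1, 0.3, -0.0]
finger_gap: 0.0625
```

Emit:
play_rows([
  {"claw":100,"dp":[0,0,0],"angular":[0,0,0]},
  {"claw":120,"dp":[0,0,0],"angular":[0,0,0]},
  {"claw":150,"dp":[0,0,0],"angular":[0,0,0]},
  {"claw":255,"dp":[0,0,0],"angular":[0,0,0]},
  {"claw":255,"dp":[0,0,0],"angular":[0,0,0]},
  {"claw":255,"dp":[0,0,0],"angular":[0,0,0]},
  {"claw":255,"dp":[0,0,0],"angular":[0,0,0]},
  {"claw":255,"dp":[0,0,0],"angular":[0,0,0]},
])

```text
clock: 2.77
tcp_pos: [0.4702, 0.3548, 0.0602]
orientation: [0.0, -0.068, 0.998, 0.0]
wrist_force: [0.3, -1.0, -0.3]
finger_gap: 0.0448
```

```bash
python3 go.py .471 .3537 .18 .135;python3 - <<'E'
from h import *
p,d=env.read_camera('scene');cv2.imwrite('pics/s1.png',p[240:460,240:460,::-1].repeat(2,0).repeat(2,1))
E
```

```text
t 2.77 tcp [0.4702 0.3548 0.0602] tilt [0.001 0.   ] gap 0.0448 F [ 0.3 -1.  -0.3]
turn 0.06 dp [-0.0006 -0.0012 -0.1198]
```

View pics/s1.png

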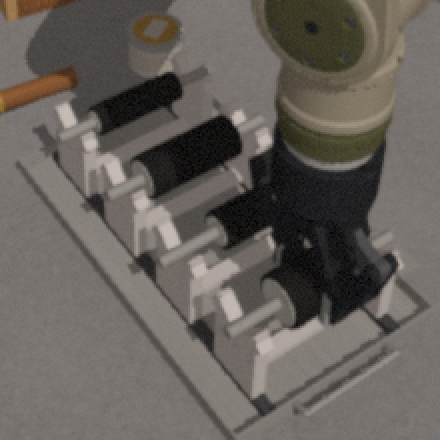

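Emit:
play_rows([
  {"claw":255,"dp":[0,0,-0.008],"angular":[0,0,0]},
  {"claw":255,"dp":[0,0,-0.016],"angular":[0,0,0]},
  {"claw":255,"dp":[0,0,-0.024],"angular":[0,0,0]},
  {"claw":255,"dp":[0,0,-0.024],"angular":[0,0,0]},
  {"claw":255,"dp":[0,0,-0.024],"angular":[0,0,0]},
  {"claw":255,"dp":[0,0,-0.024],"angular":[0,0,0]},
  {"claw":255,"dp":[0,0,0],"angular":[0,0,3.8]},
  {"claw":255,"dp":[0,0,0],"angular":[0,0,3.8]},
])

```text
clock: 3.48
tcp_pos: [0.4709, 0.3555, 0.1826]
orientation: [0.002, -0.0, 1.0, 0.001]
wrist_force: [-0.9, 0.2, -3.2]
finger_gap: 0.0447
```

Emit:
play_rows([
  {"claw":255,"dp":[0,-0.015,0],"angular":[0,0,0]},
  {"claw":255,"dp":[0,-0.025,0],"angular":[0,0,0]},
  {"claw":255,"dp":[0,-0.035,0],"angular":[0,0,0]},
  {"claw":255,"dp":[0,-0.035,0],"angular":[0,0,0]},
  {"claw":255,"dp":[0,-0.035,0],"angular":[0,0,0]},
  {"claw":255,"dp":[0,-0.035,0],"angular":[0,0,0]},
  {"claw":255,"dp":[0,-0.035,0],"angular":[0,0,0]},
  {"claw":255,"dp":[0,-0.035,0],"angular":[0,0,0]},
])

```text
clock: 4.15
tcp_pos: [0.4698, 0.1027, 0.1799]
orientation: [-0.0, -0.002, 1.0, -0.0]
wrist_force: [0.9, -0.6, -2.3]
finger_gap: 0.0449
```

Emit:
play_rows([
  {"claw":255,"dp":[0,-0.035,0],"angular":[0,0,0]},
  {"claw":255,"dp":[0,-0.035,0],"angular":[0,0,0]},
  {"claw":255,"dp":[0,-0.035,0],"angular":[0,0,0]},
  {"claw":255,"dp":[0,-0.035,0],"angular":[0,0,0]},
  {"claw":255,"dp":[0,-0.035,0],"angular":[0,0,0]},
  {"claw":255,"dp":[0,-0.035,0],"angular":[0,0,0]},
  {"claw":255,"dp":[0,-0.035,0],"angular":[0,0,0]},
  {"claw":255,"dp":[0,-0.02,0],"angular":[0,0,0]},
])

```text
clock: 4.82
tcp_pos: [0.4709, -0.1638, 0.1799]
orientation: [0.0, -0.001, 1.0, -0.001]
wrist_force: [0.6, 0.4, -3.0]
finger_gap: 0.0448
```

```bash
python3 go.py .474 -.1637 .060 .002;python3 - <<'E'
from h import *
p,d=env.read_camera('scene');cv2.imwrite('pics/s2.png',p[80:300,150:430,::-1].repeat(2,0).repeat(2,1))
E
```

```text
t 4.82 tcp [ 0.4709 -0.1638  0.1799] tilt [ 0.    -0.001] gap 0.0448 F [ 0.6  0.4 -3. ]
turn 0.0 dp [-3.100e-03  1.000e-04  1.199e-01]
```

View pics/s2.png

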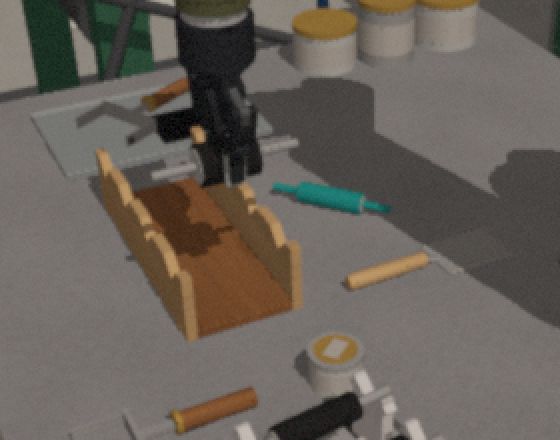

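```bash
python3 - <<'E'
from h import *
for q in((226,166.5),(299,151.5)):print(ray(*q,.191,'scene'))
E
```

```text
[ 0.54900763 -0.16480155  0.191     ]
[ 0.39220927 -0.1551164   0.191     ]
```

Emit:
play_rows([
  {"claw":255,"dp":[-0.004,0,0.015],"angular":[0,0,0]},
  {"claw":255,"dp":[0,0,0.025],"angular":[0,0,0]},
  {"claw":255,"dp":[0,0,0.025],"angular":[0,0,0]},
  {"claw":255,"dp":[0,0,0.02],"angular":[0,0,0]},
  {"claw":255,"dp":[0,0,0.015],"angular":[0,0,0]},
  {"claw":255,"dp":[0,0,0.01],"angular":[0,0,0]},
  {"claw":255,"dp":[0,0,0.006],"angular":[0,0,0]},
  {"claw":255,"dp":[0,0,0.003],"angular":[0,0,0]},
])

```text
clock: 5.53
tcp_pos: [0.4757, -0.1619, 0.0615]
orientation: [-0.0, -0.002, 1.0, -0.002]
wrist_force: [-4.2, -5.5, 10.8]
finger_gap: 0.0446
```

```bash
python3 go.py .4745 -.1637 .060 .002;python3 - <<'E'
from h import *
p,d=env.read_camera('scene');cv2.imwrite('pics/s3.png',p[80:280,150:350,::-1].repeat(3,0).repeat(3,1))
E
```

```text
t 5.53 tcp [ 0.4757 -0.1619  0.0615] tilt [-0.    -0.004] gap 0.0446 F [-4.2 -5.5 10.8]
turn 0.08 dp [ 0.0012 -0.0018  0.0015]
```

View pics/s3.png

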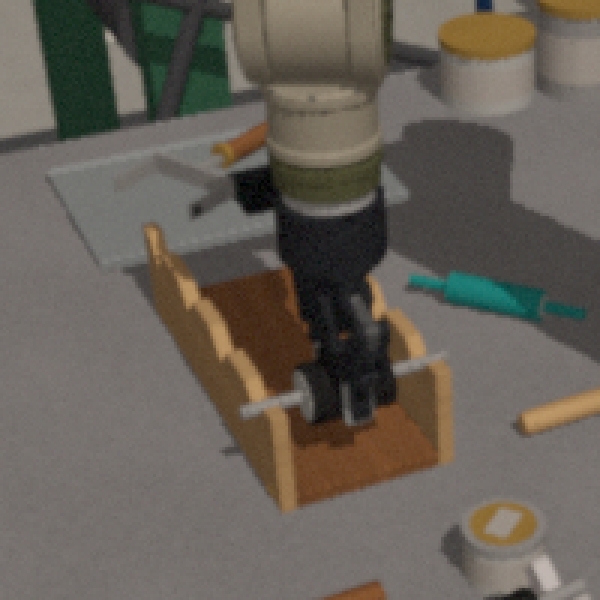

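Emit:
play_rows([
  {"claw":110,"dp":[0,0,0],"angular":[0,0,0]},
  {"claw":85,"dp":[0,0,0],"angular":[0,0,0]},
  {"claw":69,"dp":[0,0,0],"angular":[0,0,0]},
  {"claw":69,"dp":[0,0,0],"angular":[0,0,0]},
  {"claw":69,"dp":[0,0,0],"angular":[0,0,0]},
  {"claw":69,"dp":[0,0,-0.015],"angular":[0,0,0]},
  {"claw":69,"dp":[0,0,-0.025],"angular":[0,0,0]},
  {"claw":69,"dp":[0,0,-0.03],"angular":[0,0,0]},
])

```text
clock: 6.25
tcp_pos: [0.4743, -0.1593, 0.13]
orientation: [-0.002, -0.002, 1.0, 0.001]
wrist_force: [0.4, 0.0, -0.2]
finger_gap: 0.0625
```

Emit:
play_rows([
  {"claw":105,"dp":[0,0,-0.03],"angular":[0,0,-3.8]},
  {"claw":105,"dp":[0,0,0],"angular":[0,0,-3.8]},
  {"claw":105,"dp":[-0.005,0.031,0],"angular":[0,0,0]},
  {"claw":105,"dp":[-0.005,0.031,0],"angular":[0,0,0]},
  {"claw":105,"dp":[-0.005,0.031,0],"angular":[0,0,0]},
  {"claw":105,"dp":[-0.005,0.031,0],"angular":[0,0,0]},
  {"claw":105,"dp":[-0.005,0.031,0],"angular":[0,0,0]},
  {"claw":105,"dp":[-0.005,0.031,0],"angular":[0,0,0]},
])

```text
clock: 6.92
tcp_pos: [0.48, 0.0297, 0.161]
orientation: [0.0, -0.068, 0.998, 0.0]
wrist_force: [0.5, 0.4, 0.3]
finger_gap: 0.0502
```

Emit:
play_rows([
  {"claw":105,"dp":[-0.005,0.031,0],"angular":[0,0,0]},
  {"claw":105,"dp":[-0.005,0.031,0],"angular":[0,0,0]},
  {"claw":105,"dp":[-0.005,0.031,0],"angular":[0,0,0]},
  {"claw":105,"dp":[-0.005,0.031,0],"angular":[0,0,0]},
  {"claw":105,"dp":[-0.005,0.031,0],"angular":[0,0,0]},
  {"claw":105,"dp":[-0.005,0.031,0],"angular":[0,0,0]},
  {"claw":105,"dp":[-0.005,0.031,0],"angular":[0,0,0]},
  {"claw":105,"dp":[-0.005,0.031,0],"angular":[0,0,0]},
])

```text
clock: 7.58
tcp_pos: [0.4857, 0.2811, 0.1609]
orientation: [0.0, -0.068, 0.998, 0.0]
wrist_force: [0.5, -1.1, -0.3]
finger_gap: 0.0501
```

```bash
python3 go.py .485 .2754 .059 .135;python3 - <<'E'
from h import *
p,d=env.read_camera('top');cv2.imwrite('pics/t2.png',cv2.resize(p[140:260,110:520,::-1],None,fx=1.95,fy=1.95))
for o in rollers(p,350,520,165,235):print(o)
E
```

```text
t 7.58 tcp [0.4857 0.2811 0.1609] tilt [0. 0.] gap 0.0501 F [ 0.5 -1.1 -0.3]
turn 0.1 dp [ 0.0015 -0.0055  0.1019]
((379.0, 195.5), array([ 0.4785, -0.1637,  0.07  ]), np.float64(0.0622), np.float64(0.0423), np.float64(-0.0217))
```

View pics/t2.png

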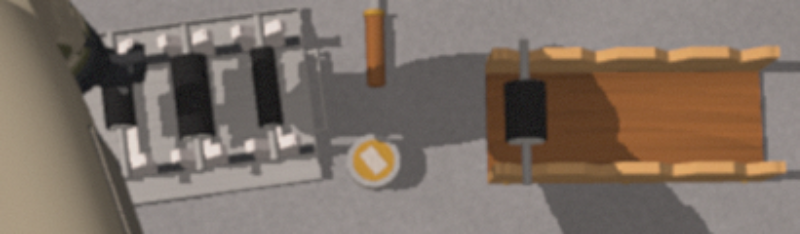

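Emit:
play_rows([
  {"claw":105,"dp":[0.0015,-0.0055,0.01],"angular":[0,0,0]},
  {"claw":105,"dp":[0,0,0.018],"angular":[0,0,0]},
  {"claw":105,"dp":[0,0,0.018],"angular":[0,0,0]},
  {"claw":105,"dp":[0,0,0.018],"angular":[0,0,0]},
  {"claw":105,"dp":[0,0,0.018],"angular":[0,0,0]},
  {"claw":105,"dp":[0,0,0.01],"angular":[0,0,0]},
  {"claw":105,"dp":[0,0,0.006],"angular":[0,0,0]},
  {"claw":105,"dp":[0,0,0.0035],"angular":[0,0,0]},
])

```text
clock: 8.3
tcp_pos: [0.4851, 0.2734, 0.0587]
orientation: [-0.0, -0.068, 0.998, -0.0]
wrist_force: [0.7, -0.3, 0.4]
finger_gap: 0.0504
```

Emit:
play_rows([
  {"claw":120,"dp":[0,0,0],"angular":[0,0,0]},
  {"claw":140,"dp":[0,0,0],"angular":[0,0,0]},
  {"claw":160,"dp":[0,0,0],"angular":[0,0,0]},
  {"claw":255,"dp":[0,0,0],"angular":[0,0,0]},
  {"claw":255,"dp":[0,0,0],"angular":[0,0,0]},
  {"claw":255,"dp":[0,0,0],"angular":[0,0,0]},
  {"claw":255,"dp":[0,0,0],"angular":[0,0,0]},
  {"claw":255,"dp":[0,0,0],"angular":[0,0,0]},
])

```text
clock: 8.97
tcp_pos: [0.4861, 0.2754, 0.0607]
orientation: [0.001, -0.069, 0.998, 0.002]
wrist_force: [-1.7, 4.5, 1.0]
finger_gap: 0.033
```

```bash
python3 go.py .475 -.2437 .059 .002
```

```text
t 8.97 tcp [0.4861 0.2754 0.0607] tilt [0.002 0.004] gap 0.033 F [-1.7  4.5  1. ]
turn 7.74 dp [ 0.0121 -0.519   0.0017]
```

Emit:
play_rows([
  {"claw":255,"dp":[0,0,-0.008],"angular":[0,0,0]},
  {"claw":255,"dp":[0,0,-0.016],"angular":[0,0,0]},
  {"claw":255,"dp":[0,0,-0.024],"angular":[0,0,0]},
  {"claw":255,"dp":[0,0,-0.024],"angular":[0,0,0]},
  {"claw":255,"dp":[0,0,-0.024],"angular":[0,0,0]},
  {"claw":255,"dp":[0,0,-0.024],"angular":[0,0,0]},
  {"claw":255,"dp":[0,0,0],"angular":[0,0,3.8]},
  {"claw":255,"dp":[0,0,0],"angular":[0,0,3.8]},
])

```text
clock: 9.63
tcp_pos: [0.4869, 0.2738, 0.1826]
orientation: [0.003, -0.0, 1.0, 0.001]
wrist_force: [-0.7, -0.2, -1.6]
finger_gap: 0.0328
```

Emit:
play_rows([
  {"claw":255,"dp":[0,-0.015,0],"angular":[0,0,0]},
  {"claw":255,"dp":[0.002,-0.025,0],"angular":[0,0,0]},
  {"claw":255,"dp":[0.002,-0.035,0],"angular":[0,0,0]},
  {"claw":255,"dp":[0.002,-0.035,0],"angular":[0,0,0]},
  {"claw":255,"dp":[0.002,-0.035,0],"angular":[0,0,0]},
  {"claw":255,"dp":[0.002,-0.035,0],"angular":[0,0,0]},
  {"claw":255,"dp":[0.001,-0.035,0],"angular":[0,0,0]},
  {"claw":255,"dp":[0,-0.035,0],"angular":[0,0,0]},
])

```text
clock: 10.3
tcp_pos: [0.4748, 0.0217, 0.1804]
orientation: [0.001, -0.002, 1.0, -0.0]
wrist_force: [0.6, -0.2, -2.0]
finger_gap: 0.033
```

Emit:
play_rows([
  {"claw":255,"dp":[0,-0.035,0],"angular":[0,0,0]},
  {"claw":255,"dp":[0,-0.035,0],"angular":[0,0,0]},
  {"claw":255,"dp":[0,-0.035,0],"angular":[0,0,0]},
  {"claw":255,"dp":[0,-0.035,0],"angular":[0,0,0]},
  {"claw":255,"dp":[0,-0.035,0],"angular":[0,0,0]},
  {"claw":255,"dp":[0,-0.035,0],"angular":[0,0,0]},
  {"claw":255,"dp":[0,-0.035,0],"angular":[0,0,0]},
  {"claw":255,"dp":[0,-0.02,0],"angular":[0,0,0]},
])

```text
clock: 10.97
tcp_pos: [0.476, -0.2455, 0.1804]
orientation: [0.001, -0.0, 1.0, -0.001]
wrist_force: [1.2, -0.3, -1.9]
finger_gap: 0.0329
```

```bash
python3 go.py .475 -.2437 .060 .002;python3 - <<'E'
from h import *
p,d=env.read_camera('scene');cv2.imwrite('pics/s4.png',p[80:280,150:350,::-1].repeat(3,0).repeat(3,1))
E
```

```text
t 10.97 tcp [ 0.476  -0.2455  0.1804] tilt [ 0.001 -0.003] gap 0.0329 F [ 1.2 -0.3 -1.9]
turn -0.07 dp [0.001  0.0018 0.1204]
```

View pics/s4.png

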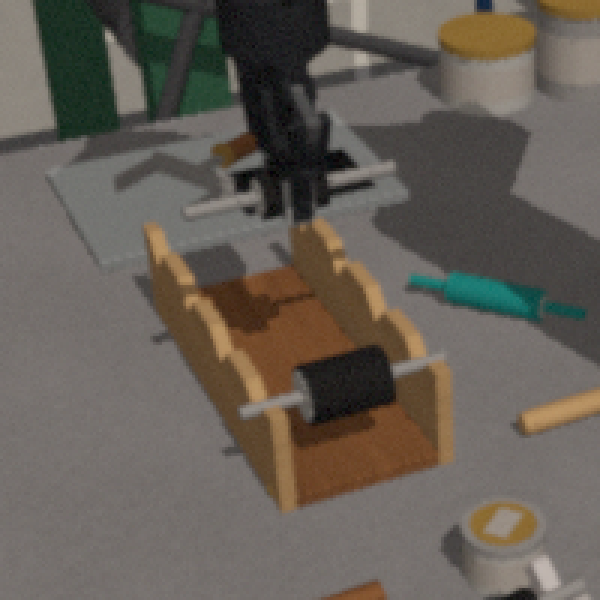

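The thick roller rests in its notches. The short roller's spindle ends are at about full px (211.3,150.3) and (282,135.7).

```bash
python3 - <<'E'
from h import *
a,b=[ray(*q,.1905,'scene') for q in((211.3,150.3),(282,135.7))];print(a,b,(a+b)/2)
E
```

```text
[ 0.55487454 -0.24387106  0.1905    ] [ 0.39542817 -0.23790714  0.1905    ] [ 0.47515135 -0.2408891   0.1905    ]
```

Emit:
play_rows([
  {"claw":255,"dp":[0,0.001,0.015],"angular":[0,0,0]},
  {"claw":255,"dp":[0,0,0.025],"angular":[0,0,0]},
  {"claw":255,"dp":[0,0,0.025],"angular":[0,0,0]},
  {"claw":255,"dp":[0,0,0.02],"angular":[0,0,0]},
  {"claw":255,"dp":[0,0,0.015],"angular":[0,0,0]},
  {"claw":255,"dp":[0,0,0.01],"angular":[0,0,0]},
  {"claw":255,"dp":[0,0,0.006],"angular":[0,0,0]},
  {"claw":255,"dp":[0,0,0.003],"angular":[0,0,0]},
])

```text
clock: 11.68
tcp_pos: [0.4767, -0.2421, 0.0614]
orientation: [0.0, -0.002, 1.0, -0.002]
wrist_force: [-3.1, -4.0, 8.2]
finger_gap: 0.0329
```

```bash
python3 go.py .494 .196 .17 .135
```

```text
t 11.68 tcp [ 0.4767 -0.2421  0.0614] tilt [ 0.001 -0.004] gap 0.0329 F [-3.1 -4.   8.2]
turn -7.56 dp [-0.0761  0.4318 -0.1086]
```

Emit:
play_rows([
  {"claw":145,"dp":[0,0,0],"angular":[0,0,0]},
  {"claw":125,"dp":[0,0,0],"angular":[0,0,0]},
  {"claw":105,"dp":[0,0,0],"angular":[0,0,0]},
  {"claw":105,"dp":[0,0,0],"angular":[0,0,0]},
  {"claw":105,"dp":[0,0,0],"angular":[0,0,0]},
  {"claw":105,"dp":[0,0,-0.015],"angular":[0,0,0]},
  {"claw":105,"dp":[0,0,-0.025],"angular":[0,0,0]},
  {"claw":105,"dp":[0,0,-0.03],"angular":[0,0,0]},
])

```text
clock: 12.35
tcp_pos: [0.4749, -0.2393, 0.1295]
orientation: [-0.002, -0.002, 1.0, 0.001]
wrist_force: [0.3, -0.3, 0.7]
finger_gap: 0.0505
```

Emit:
play_rows([
  {"claw":87,"dp":[0,0,-0.035],"angular":[0,0,-3.8]},
  {"claw":87,"dp":[0,0,0],"angular":[0,0,-3.8]},
  {"claw":87,"dp":[-0.0055,0.031,0],"angular":[0,0,0]},
  {"claw":87,"dp":[-0.0055,0.031,0],"angular":[0,0,0]},
  {"claw":87,"dp":[-0.0055,0.031,0],"angular":[0,0,0]},
  {"claw":87,"dp":[-0.0055,0.031,0],"angular":[0,0,0]},
  {"claw":87,"dp":[-0.0055,0.031,0],"angular":[0,0,0]},
  {"claw":87,"dp":[-0.0055,0.031,0],"angular":[0,0,0]},
])

```text
clock: 13.02
tcp_pos: [0.4835, -0.0502, 0.1655]
orientation: [0.0, -0.068, 0.998, 0.0]
wrist_force: [0.6, -0.4, -0.5]
finger_gap: 0.0561
```

Emit:
play_rows([
  {"claw":87,"dp":[-0.0055,0.031,0],"angular":[0,0,0]},
  {"claw":87,"dp":[-0.0055,0.031,0],"angular":[0,0,0]},
  {"claw":87,"dp":[-0.0055,0.031,0],"angular":[0,0,0]},
  {"claw":87,"dp":[-0.0055,0.031,0],"angular":[0,0,0]},
  {"claw":87,"dp":[-0.0055,0.031,0],"angular":[0,0,0]},
  {"claw":87,"dp":[-0.0055,0.031,0],"angular":[0,0,0]},
  {"claw":87,"dp":[-0.0055,0.031,0],"angular":[0,0,0]},
  {"claw":87,"dp":[-0.005,0.028,0],"angular":[0,0,0]},
])

```text
clock: 13.68
tcp_pos: [0.4932, 0.199, 0.1655]
orientation: [0.0, -0.068, 0.998, 0.0]
wrist_force: [0.1, -0.8, 0.4]
finger_gap: 0.056
```

```bash
python3 go.py .4935 .196 .059 .135;python3 - <<'E'
from h import *
p,d=env.read_camera('top')
for o in rollers(p,350,520,165,235):print(o)
E
```

```text
t 13.68 tcp [0.4932 0.199  0.1655] tilt [0. 0.] gap 0.056 F [ 0.1 -0.8  0.4]
turn 0.11 dp [ 1.000e-04 -3.000e-03  1.065e-01]
((379.0, 195.0), array([ 0.4795, -0.1637,  0.07  ]), np.float64(0.0601), np.float64(0.0423), np.float64(-0.0217))
((416.5, 195.5), array([ 0.4781, -0.2431,  0.07  ]), np.float64(0.0451), np.float64(0.0318), np.float64(-0.0294))
```

Short is placed. Now the broad one.

Emit:
play_rows([
  {"claw":87,"dp":[0,-0.003,0.012],"angular":[0,0,0]},
  {"claw":87,"dp":[0,0,0.018],"angular":[0,0,0]},
  {"claw":87,"dp":[0,0,0.018],"angular":[0,0,0]},
  {"claw":87,"dp":[0,0,0.018],"angular":[0,0,0]},
  {"claw":87,"dp":[0,0,0.018],"angular":[0,0,0]},
  {"claw":87,"dp":[0,0,0.012],"angular":[0,0,0]},
  {"claw":87,"dp":[0,0,0.007],"angular":[0,0,0]},
  {"claw":87,"dp":[0,0,0.0035],"angular":[0,0,0]},
])

```text
clock: 14.4
tcp_pos: [0.4932, 0.1938, 0.0578]
orientation: [-0.001, -0.068, 0.998, -0.0]
wrist_force: [0.2, 0.3, 0.0]
finger_gap: 0.0563
```

Emit:
play_rows([
  {"claw":105,"dp":[0,0,0],"angular":[0,0,0]},
  {"claw":125,"dp":[0,0,0],"angular":[0,0,0]},
  {"claw":150,"dp":[0,0,0],"angular":[0,0,0]},
  {"claw":255,"dp":[0,0,0],"angular":[0,0,0]},
  {"claw":255,"dp":[0,0,0],"angular":[0,0,0]},
  {"claw":255,"dp":[0,0,0],"angular":[0,0,0]},
  {"claw":255,"dp":[0,0,0],"angular":[0,0,0]},
  {"claw":255,"dp":[0,0,0],"angular":[0,0,0]},
])

```text
clock: 15.07
tcp_pos: [0.4943, 0.1958, 0.06]
orientation: [0.001, -0.069, 0.998, 0.002]
wrist_force: [-1.3, 4.7, -0.3]
finger_gap: 0.0388
```

```bash
python3 go.py .475 -.3237 .059 .002
```

```text
t 15.07 tcp [0.4943 0.1958 0.06  ] tilt [0.001 0.004] gap 0.0388 F [-1.3  4.7 -0.3]
turn 7.75 dp [ 0.0203 -0.5194  0.001 ]
```

Emit:
play_rows([
  {"claw":255,"dp":[0,0,-0.008],"angular":[0,0,0]},
  {"claw":255,"dp":[0,0,-0.016],"angular":[0,0,0]},
  {"claw":255,"dp":[0,0,-0.024],"angular":[0,0,0]},
  {"claw":255,"dp":[0,0,-0.024],"angular":[0,0,0]},
  {"claw":255,"dp":[0,0,-0.024],"angular":[0,0,0]},
  {"claw":255,"dp":[0,0,-0.024],"angular":[0,0,0]},
  {"claw":255,"dp":[0,0,0],"angular":[0,0,3.8]},
  {"claw":255,"dp":[0,0,0],"angular":[0,0,3.8]},
])

```text
clock: 15.73
tcp_pos: [0.4955, 0.194, 0.1821]
orientation: [0.003, -0.0, 1.0, 0.0]
wrist_force: [-0.2, -0.3, -2.2]
finger_gap: 0.0388
```

Emit:
play_rows([
  {"claw":255,"dp":[0,-0.015,0],"angular":[0,0,0]},
  {"claw":255,"dp":[0.002,-0.025,0],"angular":[0,0,0]},
  {"claw":255,"dp":[0.003,-0.035,0],"angular":[0,0,0]},
  {"claw":255,"dp":[0.003,-0.035,0],"angular":[0,0,0]},
  {"claw":255,"dp":[0.003,-0.035,0],"angular":[0,0,0]},
  {"claw":255,"dp":[0.003,-0.035,0],"angular":[0,0,0]},
  {"claw":255,"dp":[0.003,-0.035,0],"angular":[0,0,0]},
  {"claw":255,"dp":[0.003,-0.035,0],"angular":[0,0,0]},
])

```text
clock: 16.4
tcp_pos: [0.4745, -0.058, 0.18]
orientation: [0.001, -0.002, 1.0, -0.0]
wrist_force: [1.8, -0.1, -2.3]
finger_gap: 0.0391
```

Emit:
play_rows([
  {"claw":255,"dp":[0,-0.035,0],"angular":[0,0,0]},
  {"claw":255,"dp":[0,-0.035,0],"angular":[0,0,0]},
  {"claw":255,"dp":[0,-0.035,0],"angular":[0,0,0]},
  {"claw":255,"dp":[0,-0.035,0],"angular":[0,0,0]},
  {"claw":255,"dp":[0,-0.035,0],"angular":[0,0,0]},
  {"claw":255,"dp":[0,-0.035,0],"angular":[0,0,0]},
  {"claw":255,"dp":[0,-0.035,0],"angular":[0,0,0]},
  {"claw":255,"dp":[0,-0.02,0],"angular":[0,0,0]},
])

```text
clock: 17.07
tcp_pos: [0.4755, -0.3253, 0.1798]
orientation: [0.001, -0.0, 1.0, -0.001]
wrist_force: [0.6, 0.3, -1.8]
finger_gap: 0.0387
```

```bash
python3 go.py .475 -.3237 .060 .002;python3 - <<'E'
from h import *
p,d=env.read_camera('scene');cv2.imwrite('pics/s5.png',p[80:280,150:350,::-1].repeat(3,0).repeat(3,1))
E
```

```text
t 17.07 tcp [ 0.4755 -0.3253  0.1798] tilt [ 0.001 -0.003] gap 0.0387 F [ 0.6  0.3 -1.8]
turn -0.07 dp [0.0005 0.0016 0.1198]
```

View pics/s5.png

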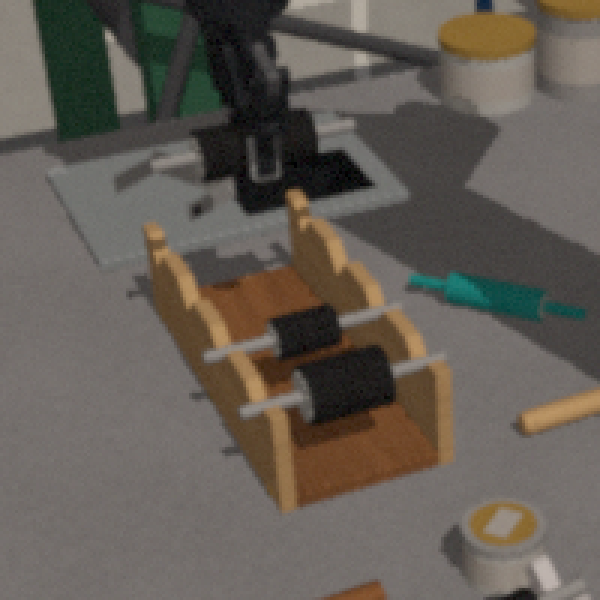

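```bash
python3 - <<'E'
from h import *
a,b=[ray(*q,.1905,'scene') for q in((200.7,135),(268.3,121.7))];print(a,b,(a+b)/2)
E
```

```text
[ 0.55471748 -0.32189346  0.1905    ] [ 0.39611061 -0.316305    0.1905    ] [ 0.47541405 -0.31909923  0.1905    ]
```

Emit:
play_rows([
  {"claw":255,"dp":[0,0.001,0.015],"angular":[0,0,0]},
  {"claw":255,"dp":[0,0,0.025],"angular":[0,0,0]},
  {"claw":255,"dp":[0,0,0.025],"angular":[0,0,0]},
  {"claw":255,"dp":[0,0,0.02],"angular":[0,0,0]},
  {"claw":255,"dp":[0,0,0],"angular":[0,0,0]},
  {"claw":255,"dp":[0,0,0],"angular":[0,0,0]},
  {"claw":255,"dp":[0,0,0],"angular":[0,0,0]},
  {"claw":255,"dp":[0,0,0],"angular":[0,0,0]},
])

```text
clock: 17.78
tcp_pos: [0.4768, -0.321, 0.0959]
orientation: [0.001, -0.002, 1.0, -0.001]
wrist_force: [0.2, 0.7, -2.3]
finger_gap: 0.0389
```

Emit:
play_rows([
  {"claw":255,"dp":[0,-0.001,0.012],"angular":[0,0,0]},
  {"claw":255,"dp":[0,0,0.01],"angular":[0,0,0]},
  {"claw":255,"dp":[0,0,0.006],"angular":[0,0,0]},
  {"claw":255,"dp":[0,0,0.004],"angular":[0,0,0]},
  {"claw":255,"dp":[0,0,0.003],"angular":[0,0,0]},
  {"claw":255,"dp":[0,0,0],"angular":[0,0,0]},
  {"claw":255,"dp":[0,0,0],"angular":[0,0,0]},
  {"claw":255,"dp":[0,0,0],"angular":[0,0,0]},
])

```text
clock: 18.45
tcp_pos: [0.4765, -0.3231, 0.0599]
orientation: [0.001, -0.001, 1.0, -0.002]
wrist_force: [-0.7, -5.1, 0.7]
finger_gap: 0.0386
```

```bash
python3 go.py .503 .1165 .17 .135
```

```text
t 18.45 tcp [ 0.4765 -0.3231  0.0599] tilt [ 0.001 -0.004] gap 0.0386 F [-0.7 -5.1  0.7]
turn -7.57 dp [-0.0855  0.432  -0.1101]
```

Emit:
play_rows([
  {"claw":125,"dp":[0,0,0],"angular":[0,0,0]},
  {"claw":105,"dp":[0,0,0],"angular":[0,0,0]},
  {"claw":87,"dp":[0,0,0],"angular":[0,0,0]},
  {"claw":87,"dp":[0,0,0],"angular":[0,0,0]},
  {"claw":87,"dp":[0,0,0],"angular":[0,0,0]},
  {"claw":87,"dp":[0,0,-0.015],"angular":[0,0,0]},
  {"claw":87,"dp":[0,0,-0.025],"angular":[0,0,0]},
  {"claw":87,"dp":[0,0,-0.03],"angular":[0,0,0]},
])

```text
clock: 19.12
tcp_pos: [0.4744, -0.3197, 0.1275]
orientation: [-0.002, -0.002, 1.0, 0.002]
wrist_force: [0.4, -0.6, -0.4]
finger_gap: 0.0564
```

Emit:
play_rows([
  {"claw":120,"dp":[0,0,-0.035],"angular":[0,0,-3.8]},
  {"claw":120,"dp":[0,0,0],"angular":[0,0,-3.8]},
  {"claw":120,"dp":[-0.006,0.031,0],"angular":[0,0,0]},
  {"claw":120,"dp":[-0.006,0.031,0],"angular":[0,0,0]},
  {"claw":120,"dp":[-0.006,0.031,0],"angular":[0,0,0]},
  {"claw":120,"dp":[-0.006,0.031,0],"angular":[0,0,0]},
  {"claw":120,"dp":[-0.006,0.031,0],"angular":[0,0,0]},
  {"claw":120,"dp":[-0.006,0.031,0],"angular":[0,0,0]},
])

```text
clock: 19.78
tcp_pos: [0.4858, -0.1303, 0.1637]
orientation: [-0.0, -0.068, 0.998, 0.0]
wrist_force: [-0.0, -0.2, 0.1]
finger_gap: 0.0452
```

Emit:
play_rows([
  {"claw":120,"dp":[-0.006,0.031,0],"angular":[0,0,0]},
  {"claw":120,"dp":[-0.006,0.031,0],"angular":[0,0,0]},
  {"claw":120,"dp":[-0.006,0.031,0],"angular":[0,0,0]},
  {"claw":120,"dp":[-0.006,0.031,0],"angular":[0,0,0]},
  {"claw":120,"dp":[-0.006,0.031,0],"angular":[0,0,0]},
  {"claw":120,"dp":[-0.006,0.031,0],"angular":[0,0,0]},
  {"claw":120,"dp":[-0.006,0.031,0],"angular":[0,0,0]},
  {"claw":120,"dp":[-0.006,0.026,0],"angular":[0,0,0]},
])

```text
clock: 20.45
tcp_pos: [0.5001, 0.1176, 0.1638]
orientation: [-0.0, -0.069, 0.998, 0.0]
wrist_force: [0.6, -1.0, 0.7]
finger_gap: 0.0451
```

```bash
python3 go.py .503 .1165 .059 .135;python3 - <<'E'
from h import *
p,d=env.read_camera('top')
for o in rollers(p,350,520,165,235):print(o)
E
```

```text
t 20.45 tcp [0.5001 0.1176 0.1638] tilt [-0.     0.001] gap 0.0451 F [ 0.6 -1.   0.7]
turn 0.13 dp [-0.0027 -0.0014  0.1048]
((379.0, 195.0), array([ 0.4795, -0.1637,  0.07  ]), np.float64(0.0601), np.float64(0.0423), np.float64(-0.0217))
((416.5, 195.5), array([ 0.4781, -0.2431,  0.07  ]), np.float64(0.0451), np.float64(0.0318), np.float64(-0.0294))
((454.3833923339844, 195.08465576171875), array([ 0.4787, -0.3235,  0.07  ]), np.float64(0.0872), np.float64(0.0387), np.float64(0.0023))
```

Emit:
play_rows([
  {"claw":120,"dp":[-0.0025,-0.0015,0.012],"angular":[0,0,0]},
  {"claw":120,"dp":[0,0,0.018],"angular":[0,0,0]},
  {"claw":120,"dp":[0,0,0.018],"angular":[0,0,0]},
  {"claw":120,"dp":[0,0,0.018],"angular":[0,0,0]},
  {"claw":120,"dp":[0,0,0.018],"angular":[0,0,0]},
  {"claw":120,"dp":[0,0,0.011],"angular":[0,0,0]},
  {"claw":120,"dp":[0,0,0.006],"angular":[0,0,0]},
  {"claw":120,"dp":[0,0,0.0035],"angular":[0,0,0]},
])

```text
clock: 21.17
tcp_pos: [0.5026, 0.1141, 0.0584]
orientation: [-0.001, -0.068, 0.998, 0.0]
wrist_force: [-0.3, -0.2, 0.1]
finger_gap: 0.0452
```

Emit:
play_rows([
  {"claw":135,"dp":[0,0,0],"angular":[0,0,0]},
  {"claw":155,"dp":[0,0,0],"angular":[0,0,0]},
  {"claw":180,"dp":[0,0,0],"angular":[0,0,0]},
  {"claw":255,"dp":[0,0,0],"angular":[0,0,0]},
  {"claw":255,"dp":[0,0,0],"angular":[0,0,0]},
  {"claw":255,"dp":[0,0,0],"angular":[0,0,0]},
  {"claw":255,"dp":[0,0,0],"angular":[0,0,0]},
  {"claw":255,"dp":[0,0,0],"angular":[0,0,0]},
])

```text
clock: 21.83
tcp_pos: [0.5036, 0.1167, 0.0604]
orientation: [0.001, -0.069, 0.998, 0.003]
wrist_force: [-1.7, 8.5, 0.1]
finger_gap: 0.0267
```

```bash
python3 go.py .475 -.4037 .059 .002
```

```text
t 21.83 tcp [0.5036 0.1167 0.0604] tilt [0.001 0.005] gap 0.0267 F [-1.7  8.5  0.1]
turn 7.79 dp [ 0.0296 -0.5203  0.0014]
```

Emit:
play_rows([
  {"claw":255,"dp":[0,0,-0.008],"angular":[0,0,0]},
  {"claw":255,"dp":[0,0,-0.016],"angular":[0,0,0]},
  {"claw":255,"dp":[0,0,-0.024],"angular":[0,0,0]},
  {"claw":255,"dp":[0,0,-0.024],"angular":[0,0,0]},
  {"claw":255,"dp":[0,0,-0.024],"angular":[0,0,0]},
  {"claw":255,"dp":[0,0,-0.024],"angular":[0,0,0]},
  {"claw":255,"dp":[0,0,0],"angular":[0,0,3.8]},
  {"claw":255,"dp":[0,0,0],"angular":[0,0,3.8]},
])

```text
clock: 22.5
tcp_pos: [0.505, 0.114, 0.1825]
orientation: [0.003, -0.0, 1.0, -0.0]
wrist_force: [-0.1, 0.2, -2.1]
finger_gap: 0.0266
```

Emit:
play_rows([
  {"claw":255,"dp":[0,-0.015,0],"angular":[0,0,0]},
  {"claw":255,"dp":[0.004,-0.025,0],"angular":[0,0,0]},
  {"claw":255,"dp":[0.004,-0.035,0],"angular":[0,0,0]},
  {"claw":255,"dp":[0.004,-0.035,0],"angular":[0,0,0]},
  {"claw":255,"dp":[0.004,-0.035,0],"angular":[0,0,0]},
  {"claw":255,"dp":[0.004,-0.035,0],"angular":[0,0,0]},
  {"claw":255,"dp":[0.004,-0.035,0],"angular":[0,0,0]},
  {"claw":255,"dp":[0.004,-0.035,0],"angular":[0,0,0]},
])

```text
clock: 23.17
tcp_pos: [0.4759, -0.1378, 0.1804]
orientation: [0.001, -0.002, 1.0, -0.0]
wrist_force: [0.4, -0.0, -1.7]
finger_gap: 0.0267
```

Emit:
play_rows([
  {"claw":255,"dp":[0,-0.035,0],"angular":[0,0,0]},
  {"claw":255,"dp":[0,-0.035,0],"angular":[0,0,0]},
  {"claw":255,"dp":[0,-0.035,0],"angular":[0,0,0]},
  {"claw":255,"dp":[0,-0.035,0],"angular":[0,0,0]},
  {"claw":255,"dp":[0,-0.035,0],"angular":[0,0,0]},
  {"claw":255,"dp":[0,-0.035,0],"angular":[0,0,0]},
  {"claw":255,"dp":[0,-0.035,0],"angular":[0,0,0]},
  {"claw":255,"dp":[0,-0.02,0],"angular":[0,0,0]},
])

```text
clock: 23.83
tcp_pos: [0.4767, -0.4052, 0.18]
orientation: [0.0, -0.0, 1.0, -0.001]
wrist_force: [0.6, 0.5, -2.2]
finger_gap: 0.0269
```

```bash
python3 go.py .475 -.4037 .060 .002;python3 - <<'E'
from h import *
p,d=env.read_camera('scene');cv2.imwrite('pics/s6.png',p[80:280,150:350,::-1].repeat(3,0).repeat(3,1))
E
```

```text
t 23.83 tcp [ 0.4767 -0.4052  0.18  ] tilt [ 0.001 -0.003] gap 0.0269 F [ 0.6  0.5 -2.2]
turn -0.06 dp [0.0017 0.0015 0.12  ]
```

View pics/s6.png

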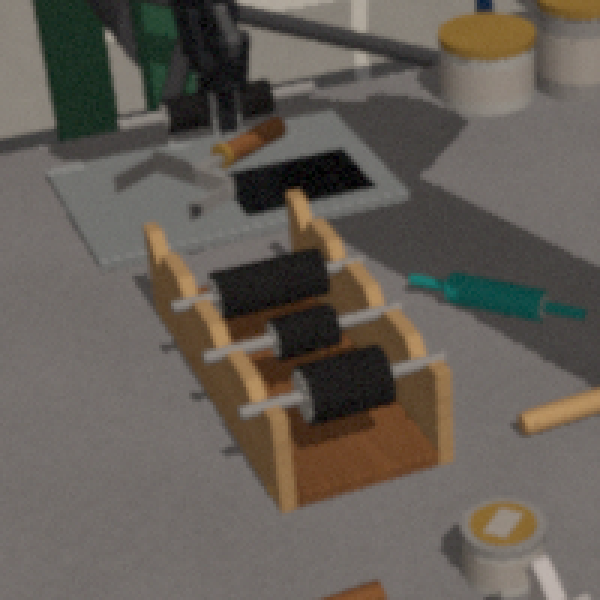

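```bash
python3 - <<'E'
from h import *
a,b,c=[ray(*q,.191,'scene') for q in((206,119),(241,112.3),(254.5,109.5))];print(a,b,(a+b)/2,c)
E
```

```text
[ 0.52067126 -0.39380519  0.191     ] [ 0.43546835 -0.39154732  0.191     ] [ 0.4780698  -0.39267626  0.191     ] [ 0.4011203  -0.39179292  0.191     ]
```

Emit:
play_rows([
  {"claw":255,"dp":[0.001,0,0.015],"angular":[0,0,0]},
  {"claw":255,"dp":[0,0,0.025],"angular":[0,0,0]},
  {"claw":255,"dp":[0,0,0.025],"angular":[0,0,0]},
  {"claw":255,"dp":[0,0,0.02],"angular":[0,0,0]},
  {"claw":255,"dp":[0,0,0],"angular":[0,0,0]},
  {"claw":255,"dp":[0,0,0],"angular":[0,0,0]},
  {"claw":255,"dp":[0,0,0],"angular":[0,0,0]},
  {"claw":255,"dp":[0,0,0],"angular":[0,0,0]},
])

```text
clock: 24.55
tcp_pos: [0.4772, -0.4019, 0.0965]
orientation: [0.001, -0.002, 1.0, -0.001]
wrist_force: [0.6, -0.4, -1.8]
finger_gap: 0.0265
```

Emit:
play_rows([
  {"claw":255,"dp":[0.003,-0.001,0.012],"angular":[0,0,0]},
  {"claw":255,"dp":[0,0,0.01],"angular":[0,0,0]},
  {"claw":255,"dp":[0,0,0.006],"angular":[0,0,0]},
  {"claw":255,"dp":[0,0,0.004],"angular":[0,0,0]},
  {"claw":255,"dp":[0,0,0.003],"angular":[0,0,0]},
  {"claw":255,"dp":[0,0,0],"angular":[0,0,0]},
  {"claw":255,"dp":[0,0,0],"angular":[0,0,0]},
  {"claw":255,"dp":[0,0,0],"angular":[0,0,0]},
])

```text
clock: 25.22
tcp_pos: [0.4738, -0.4036, 0.0603]
orientation: [0.001, -0.002, 1.0, -0.002]
wrist_force: [-1.3, -4.7, 2.2]
finger_gap: 0.0265
```

Emit:
play_rows([
  {"claw":155,"dp":[0,0,0],"angular":[0,0,0]},
  {"claw":140,"dp":[0,0,0],"angular":[0,0,0]},
  {"claw":120,"dp":[0,0,0],"angular":[0,0,0]},
  {"claw":120,"dp":[0,0,0],"angular":[0,0,0]},
  {"claw":120,"dp":[0,0,0],"angular":[0,0,0]},
  {"claw":120,"dp":[0,0,-0.015],"angular":[0,0,0]},
  {"claw":120,"dp":[0,0,-0.025],"angular":[0,0,0]},
  {"claw":120,"dp":[0,0,-0.03],"angular":[0,0,0]},
])

```text
clock: 25.88
tcp_pos: [0.4721, -0.4004, 0.1278]
orientation: [-0.002, -0.002, 1.0, 0.002]
wrist_force: [-0.7, 0.3, 1.0]
finger_gap: 0.0451
```

Emit:
play_rows([
  {"claw":120,"dp":[0,0,-0.03],"angular":[0,0,0]},
  {"claw":120,"dp":[0,0,-0.03],"angular":[0,0,0]},
  {"claw":120,"dp":[0,0.03,0],"angular":[0,0,0]},
  {"claw":120,"dp":[0,0.04,0],"angular":[0,0,0]},
  {"claw":120,"dp":[0,0.04,0],"angular":[0,0,0]},
  {"claw":120,"dp":[0,0.04,0],"angular":[0,0,0]},
  {"claw":120,"dp":[0,0.04,0],"angular":[0,0,0]},
  {"claw":120,"dp":[0,0.04,0],"angular":[0,0,0]},
])

```text
clock: 26.55
tcp_pos: [0.4719, -0.1699, 0.1892]
orientation: [0.0, -0.002, 1.0, 0.0]
wrist_force: [0.2, 0.4, -0.4]
finger_gap: 0.0453
```

Emit:
play_rows([
  {"claw":120,"dp":[0,0.04,0],"angular":[0,0,0]},
  {"claw":120,"dp":[0,0.04,0],"angular":[0,0,0]},
  {"claw":120,"dp":[0,0.04,0],"angular":[0,0,0]},
  {"claw":120,"dp":[0,0.04,0],"angular":[0,0,0]},
  {"claw":120,"dp":[0,0.04,0],"angular":[0,0,0]},
  {"claw":120,"dp":[0,0.04,0],"angular":[0,0,0]},
  {"claw":120,"dp":[0,0,0],"angular":[0,0,0]},
  {"claw":120,"dp":[0,0,0],"angular":[0,0,0]},
])

```text
clock: 27.22
tcp_pos: [0.471, 0.0703, 0.1893]
orientation: [-0.0, -0.004, 1.0, 0.0]
wrist_force: [-1.1, -0.2, -0.1]
finger_gap: 0.0451
```

```bash
python3 - <<'E'
from h import *
p,d=env.read_camera('top');P=cloud(d,'top')
for o in rollers(p,350,520,165,235):
    u,v=map(int,o[0]);print(o,'top z',np.median(P[v-4:v+5,u-1:u+2,2]).round(4))
cv2.imwrite('pics/t9.png',cv2.resize(p[150:250,345:525,::-1],None,fx=4,fy=4))
E
```

```text
((379.0, 195.0), array([ 0.4795, -0.1637,  0.07  ]), np.float64(0.0601), np.float64(0.0423), np.float64(-0.0217)) top z 0.0891
((416.5, 195.5), array([ 0.4781, -0.2431,  0.07  ]), np.float64(0.0451), np.float64(0.0318), np.float64(-0.0294)) top z 0.0856
((454.39947509765625, 195.08750915527344), array([ 0.4787, -0.3235,  0.07  ]), np.float64(0.0872), np.float64(0.0383), np.float64(0.004)) top z 0.087
((492.0345153808594, 196.1560821533203), array([ 0.4761, -0.4034,  0.07  ]), np.float64(0.0824), np.float64(0.0268), np.float64(0.0071)) top z 0.0818
```

View pics/t9.png

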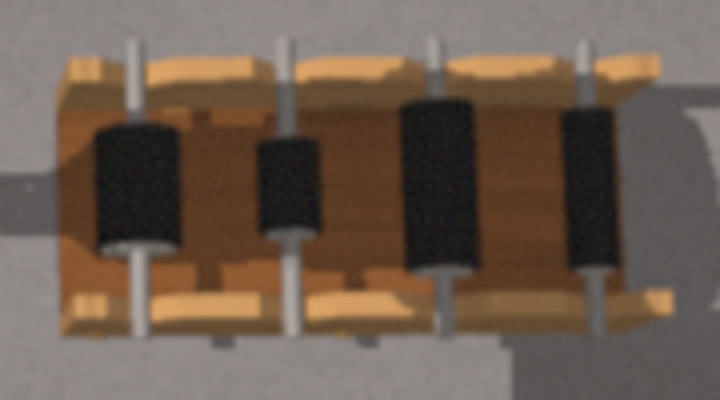

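```bash
python3 -c "
from workcell import env
print(env.hand_in())"
```

```text
the job is handed in; nothing more can be done
None
```

All four rollers are in the wooden rack in their original order from left to right: thick, short, broad, slim. I handed the job in at about 27 s on the robot's clock.

The last top-camera check, with the gripper clear of the rack, showed:

- **Along the row:** each roller is within about 1 mm of its notch centre (y = -0.164, -0.243, -0.324 and -0.403 m).
- **Along the spindle:** all are centred to within about 5 mm as read. Part of that is probably viewing bias, since the camera looks at the rollers from one side. The rubber is clear of both boards.
- **Angle:** the outline fits read up to 0.03 rad off the rack's axis, and the two larger values are on the short barrels, where the fit is coarse.
- **Height:** barrel tops read 1 to 4 mm low, and the board tops also read about 2 mm low. I took this as depth error, so the rollers are seated in their notches.

The highest force I saw was 13 N at the wrist, while setting the thick roller down. I saw no roller dropped and no rollers touching. No check failed.

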